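Hang the half-filled spice caddy back on its rail and refill it

ROBOT

A 7-joint arm with a two-finger parallel gripper is mounted at the origin on a cart in front of the work surface, level with it; the furniture and walls round the work are solid. World frame = base frame: x ahead of the robot, y to its left, z up, the work surface at z = 0. Lengths are in mm, angles in rad, forces in N, time in s.
With the tool pointing down it reaches from about 425 to 925 mm from the base axis. Payload 6.8 kg.
Tool frame: the origin (TCP) lies on the front face of the gripper's body, between the roots of the fingers; the fingertips stand 73 mm ahead of it and the grasp point (between the pads) lies 54 mm ahead of it (r.pinch_z is the z of the grasp point in the tool frame, in mm); z points along the fingers, y is the line along which they close (so a half turn about z gives the same grasp; the last joint's range is limited). The gripper opens to 85 mm and grips with 20 to 120 N. Pads are 22 mm wide; open, the fingers measure 114 mm over their backs; the gripper's body (76 mm by 85 mm) begins 54 mm behind the grasp point. The pads swing forward as they close: fully open they stand 13 mm farther back than shut.
Start: joints at [-1.228, 0.477, 0.022, 1.555, -0.011, 1.109, -0.083], TCP at [294.087, 607.584, 303.908] pointing down, gripper open.
Joint ranges: [-2.96, 2.96], [-0.34, 2.1], [-1.41, 1.46], [0.24, 2.44], [-1.37, 4.51], [0.17, 1.92], [-2.96, 2.96]. Speed limits (rad/s): [2.39, 2.39, 3.14, 3.14, 3.14, 3.14, 3.14].

INTERFACE

Orientations are given as a unit quaternion [x, y, z, w].
In Python, from workcell import r, camrig, finish_job gives the robot as it stands (r), with the cameras (camrig) and the job as plain functions.
- The arm moves only by the tool nudge_tcp, called in YAML: its name, and indented under it one key for each argument. Schema: {"type":"object","properties":{"rows":{"type":"array","items":{"type":"object","properties":{"tx":{"type":"number"},"ty":{"type":"number"},"tz":{"type":"number"},"turn":{"type":"number"}},"additionalProperties":false},"minItems":1,"maxItems":8},"jaw":{"type":"number"},"squeeze":{"type":"number"},"only":{"type":"string"},"quiet":{"type":"boolean"},"lines":{"type":"string"}},"required":["rows"],"additionalProperties":false}. rows is a list of rows, 1 to 8 of them, each an object with the fields tx, ty, tz (the shift in shares of 1000 mm (1.0 is 1000 mm)), turn (a turn about the tool's z in parts of the range, where 1.0 means pi rad); a field left out counts as zero; each row is the pose to reach, as a shift and turn from the pose commanded when the call began, along the tool's axes at that moment; what a row does not reach only later rows make up. A row lasts 1/8 s, in which the tool goes at most 62.5 mm and 0.188 rad, less where a joint would pass 70% of its speed; a pose out of reach is approached as far as the arm can. jaw is the finger opening in mm, set as the call begins (left out keeps the last). The fingers move at their own pace and stop on an object; squeeze is the grip in N (left out, the last holds). Time passes only in rows, so rows that do not move let the fingers close. The tool returns the time, the measured TCP pose, the force, the opening and the grip force at its end. only (a regular expression) keeps the lines of the reply that match it, lines (a string "A,B") keeps lines A to B, and quiet returns only ok. Input that does not fit is refused with a message, and nothing moves.
- r.observe(): the state, without advancing time (a new reading comes with each control period).
- camrig.get_image(name): name is "side" or "top" or "wrist"; returns the picture (420x560x3 uint8, red, green, blue); there is no depth.
- camrig.calibration(name): a dict with "fx", "fy", "cx", "cy" (pixels), "R" (3x3) and "t" (3): a world point X has camera coordinates R X + t. Camera axes: x right, y down, z forward; pixel columns grow to the right and rows downward; lengths in mm; the calibration is good to about 2 mm. A picture is of the moment at which its call begins: read the wrist's pose just before it. calibration takes no time and is no camera call; for the wrist camera it gives the pose at the moment of the call.
- finish_job(): hands the job in; it is judged then, once.
The state is a dict: "time_s": time; "joint_positions": joint angles; "qvel": joint speeds; "joint_torque": joint torques, N m; "position": TCP position; "eef_rot": TCP orientation; "contact_force": force on the tool from outside, world axes, zero at the start; "moment": the same for the moment, N m; "gripper_width": finger opening in mm; "grasp_force": force on a finger pad.
Only numpy, scipy, OpenCV 4.12 (cv2) and the standard library are available. Lean on these libraries where they do the work, as an engineer would, in place of code of your own. Each camera call takes 0.05 s, during which the arm holds its last target. There are 200 camera calls.

TASK

Hang the wire spice caddy back on the upper bar of the kitchen rail, on the robot's side, with both hooks over the bar and the jar that is already in it left standing; let the bar take the lopsided weight before you let go slowly, so that the caddy neither drops nor swings. Stand the other spice jar, the one left on the worktop, upright on the caddy's floor in the free space, gently, so that the caddy hangs level with both jars in it. Leave the other kitchen things where they are.

Things in the scene. Friction and masses are not known exactly. Their poses are not given: they have to be found in the camera images.
- rail_stand: Steel kitchen rail standing fixed on the worktop: two posts 150 mm high on feet 130 mm long (along x), at y = -150 and +150 mm, joined by two round bars 10 mm thick along y, straight above each other at x = 0; bar axes 125 and 50 mm above the worktop. Origin: on the worktop midway between the posts; x towards the wall, away from the robot's side, z up.
- rail_mid (a point): Middle of the upper bar's axis, 125 mm above the worktop; axes as the rail stand's.
- caddy: Dark wire caddy, loose, 360 g: trough 60 (x) by 200 mm (y), inside 56 by 196, sheet floor 3 mm thick, wire sides 47 mm high. Two open hooks rise from its back (+x side). Origin: centre of the underside; x towards the hooks, y along the trough, z up. Hung, its underside is 35 mm above the worktop and rubber buffers low on its back lean on the lower bar.
- caddy_grip (a point): Centre of the light wooden grip above the caddy's back, at (31.5, 0, 140) mm in the caddy's frame (its axes): 14 mm thick along x, 48 mm long along y, 18 mm high. The tops of jars standing in the caddy are 23 mm below its lower face.
- caddy_slot (a point): Point at (40.5, 0, 90) mm in the caddy's frame (its axes): where the bar's axis lies when centred in the hook slots, against their roofs. The hooks, 16 mm wide, are at y = -50 and +50 mm; slots 15 mm wide from x = 33 to 48 mm, roof at z = 95 mm, lips down to z = 72 mm, flared out to x = 55 mm. Hung, the bar ends about 2 mm nearer the lips.
- jar_in_caddy: Round glass spice jar with a dark cap, 41 mm across, 105 mm high, about 180 g, standing loose in the caddy somewhere along its length. Origin: centre of its underside, z up.
- spare_jar: The second spice jar of the same shape and size (41 mm across, 105 mm high, dark cap, about 180 g), standing on the worktop. Origin: centre of its underside, z up.
- salt_shaker: Bystander: glass salt shaker with a grey cap, 44 mm across, 90 mm high, on the worktop. Origin: centre of its underside.
- honey_jar: Bystander: honey jar with a yellow lid, 64 mm across, 87 mm high, on the worktop. Origin: centre of its underside.
- mill: Bystander: wooden pepper mill, 58 mm across, 170 mm high, on the worktop. Origin: centre of its underside.
- oil_bottle: Bystander: oil bottle, 61 mm across, 268 mm high, on the worktop. Origin: centre of its underside.

How it is judged (in metres and radians):
On the way:
1. the caddy hangs by both hooks from the upper bar, let go, with its first jar standing in it (x of caddy in the frame of rail_mid below 0 m and x of caddy_slot in the frame of rail_mid between -0.007 and 0.007 m and y of caddy_slot in the frame of rail_mid between -0.06 and 0.06 m and z of caddy_slot in the frame of rail_mid between -0.006 and 0.006 m and angle between caddy's own z axis and vertical below 0.12 rad and angle between the y axis of caddy and the y axis of rail_stand, either way round below 0.08 rad and x of jar_in_caddy in the frame of caddy between -0.025 and 0.025 m and y of jar_in_caddy in the frame of caddy between -0.09 and 0.09 m and z of jar_in_caddy in the frame of caddy between -0.005 and 0.011 m and angle between jar_in_caddy's own z axis and vertical below 0.15 rad and contact force between the fingers and caddy below 0.1 N and linear speed of each of caddy, jar_in_caddy below 0.02 m/s), for 0.3 s.
At the end, for the whole second after the job is handed in: The caddy hangs on the robot's side with the upper bar in both hooks (caddy_slot within 7 mm of the bar axis across and 6 mm in height, within 60 mm of mid-bar, in line within 0.08 rad, level within 0.12 rad); both jars stand upright (0.15 rad) on its floor; all three at rest (under 20 mm/s) (x of caddy in the frame of rail_mid below 0 m and x of caddy_slot in the frame of rail_mid between -0.007 and 0.007 m and y of caddy_slot in the frame of rail_mid between -0.06 and 0.06 m and z of caddy_slot in the frame of rail_mid between -0.006 and 0.006 m and angle between caddy's own z axis and vertical below 0.12 rad and angle between the y axis of caddy and the y axis of rail_stand, either way round below 0.08 rad and x of jar_in_caddy in the frame of caddy between -0.025 and 0.025 m and y of jar_in_caddy in the frame of caddy between -0.09 and 0.09 m and z of jar_in_caddy in the frame of caddy between -0.005 and 0.011 m and angle between each of jar_in_caddy, spare_jar's own z axis and vertical below 0.15 rad and x of spare_jar in the frame of caddy between -0.025 and 0.025 m and y of spare_jar in the frame of caddy between -0.09 and 0.09 m and z of spare_jar in the frame of caddy between -0.005 and 0.011 m and linear speed of each of caddy, jar_in_caddy, spare_jar below 0.02 m/s); the robot touches nothing.
It fails at once if the caddy drops or swings (faster than 0.25 m/s) while the fingers are off it (contact force between the fingers and caddy below 0.05 N and linear speed of caddy above 0.25 m/s).
It fails at once if the spare jar is dropped (faster than 0.4 m/s while the fingers hold neither it nor the caddy) (contact force between the fingers and spare_jar below 0.05 N and contact force between the fingers and caddy below 0.05 N and linear speed of spare_jar above 0.4 m/s).
It fails at once if a spice jar is tipped over (more than 0.6 rad) (angle between any of jar_in_caddy, spare_jar's own z axis and vertical above 0.6 rad).
It fails at once if one of the other kitchen things is moved by more than 30 mm or tipped (more than 0.3 rad) (distance of any of salt_shaker, honey_jar, mill, oil_bottle from where it was at the start of the episode above 0.03 m or angle between any of salt_shaker, honey_jar, mill, oil_bottle's own z axis and vertical above 0.3 rad).
It also fails if it takes over 70 s, if anything falls off the work surface, if the arm or the gripper's body presses on something with over 40 N, if the wrist force passes 120 N, or if a joint passes its speed limit or range.

## Working session

There is one attempt and no reset: what is moved stays moved. The work goes in short steps, Python scripts to look and compute and a tool call to move; the robot and the scene stay as the last step left them, time stands still between calls to the robot, and variables do not carry over. Pictures are saved under pics/ and viewed, at most 13 in all, crops included, and the job is handed in when it is done.

```bash
ls; mkdir -p pics
```

Run:
```python
from workcell import r, camrig, finish_job
import cv2
for n in ("side","top"):
    cv2.imwrite(f"pics/{n}0.png", camrig.get_image(n)[:,:,::-1]); c=camrig.calibration(n); print(n,c)
o=r.observe(); print(o["position"],o["eef_rot"],o["contact_force"],o["time_s"])
```

```text
pics
workcell.py
side {'fx': 384.20694206961133, 'fy': 384.20694206961133, 'cx': 276.1805827821211, 'cy': 203.53980352145757, 'R': array([[-0.85280735, -0.52222103, -0.00219492],
       [-0.19747826,  0.32637494, -0.92438181],
       [ 0.48344799, -0.78788616, -0.38146225]]), 't': array([393.52056885, 264.53396217, 521.99771662])}
top {'fx': 390.4412218673399, 'fy': 390.4412218673399, 'cx': 285.6100528319393, 'cy': 204.3726395712982, 'R': array([[ 0.0136456 , -0.99972535, -0.01905302],
       [-0.99619856, -0.01195297, -0.08628758],
       [ 0.08603615,  0.02015803, -0.99608807]]), 't': array([-164.50398322,  599.98026759,  997.63998999])}
[293.91925001 607.20787118 303.02459322] [ 2.23482766e-01  9.74707552e-01 -7.91716789e-04 -1.23290865e-04] [ 0.30984288 -0.3568144  -0.3735048 ] 0.1
```

View pics/side0.png

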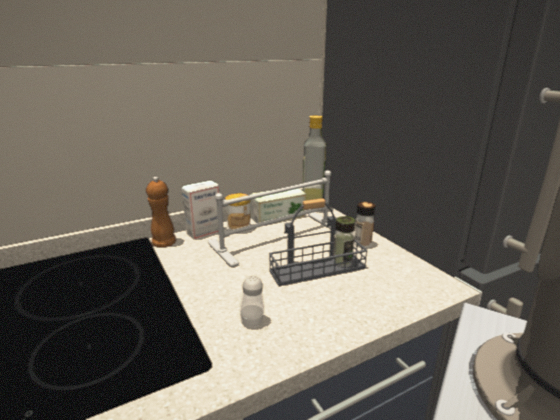

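View pics/top0.png

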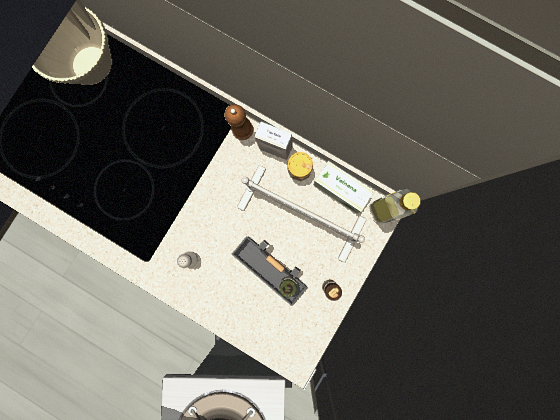

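Side view shows the caddy in front of the rail with its jar at the right end, and the spare jar behind it at about (366,225). In the top view the bar ends are near (248,181) and (361,239), the grip is at (275,263) and the spare cap at (333,290). I'll zoom in next.

Run:
```python
import cv2
a=cv2.imread("pics/top0.png")[167:317,225:385]; cv2.imwrite("pics/topc.png",cv2.resize(a,None,fx=4,fy=4,interpolation=cv2.INTER_CUBIC))
a=cv2.imread("pics/side0.png")[165:290,205:385]; cv2.imwrite("pics/sidec.png",cv2.resize(a,None,fx=4,fy=4,interpolation=cv2.INTER_CUBIC))
```

```text
(no output)
```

View pics/topc.png

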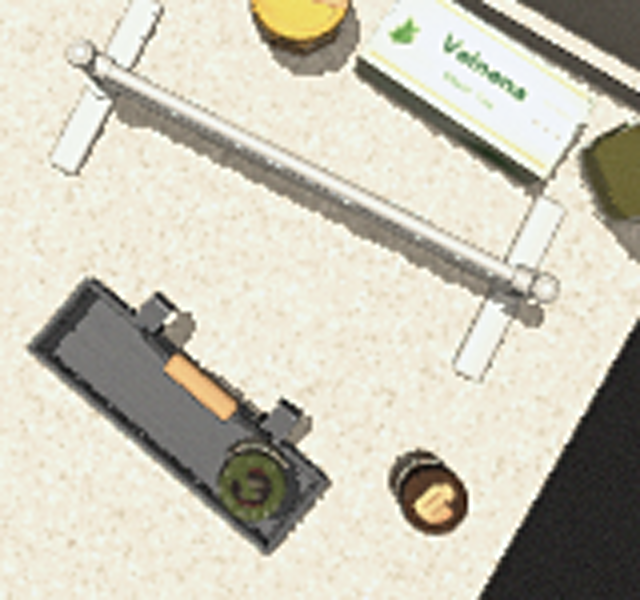

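View pics/sidec.png

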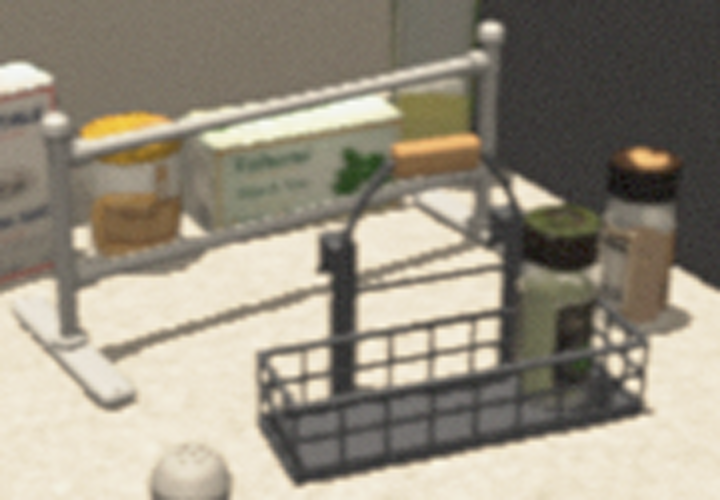

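Crop pixels. Top: knobs (82,53) and (545,287), grip (200,386), caps (438,505) and (252,487), trough rim corners (35,350), (268,548), (95,280), (328,480). Side: knobs (57,122) and (490,30), grip (435,155), caps (645,160) and (560,222).

Create h.py:
```python
import numpy as np
from workcell import r, camrig, finish_job
def ray(n,uv):
    c=camrig.calibration(n); R=np.array(c["R"]); t=np.array(c["t"])
    d=R.T@np.array([(uv[0]-c["cx"])/c["fx"],(uv[1]-c["cy"])/c["fy"],1]); return -R.T@t,d/np.linalg.norm(d)
def plane(n,uv,z):
    o,d=ray(n,uv); return o+d*(z-o[2])/d[2]
def tri(a,b):
    (o1,d1),(o2,d2)=ray("top",a),ray("side",b)
    s=np.linalg.lstsq(np.c_[d1,-d2],o2-o1,rcond=None)[0]
    p,q=o1+s[0]*d1,o2+s[1]*d2; return (p+q)/2,np.linalg.norm(p-q)
def proj(n,X):
    c=camrig.calibration(n); p=np.array(c["R"])@X+np.array(c["t"]); return p[0]/p[2]*c["fx"]+c["cx"],p[1]/p[2]*c["fy"]+c["cy"]
T=lambda u,v:(225+(u-1.5)/4,167+(v-1.5)/4)
S=lambda u,v:(205+(u-1.5)/4,165+(v-1.5)/4)
```

Run:
```python
from h import *
np.set_printoptions(precision=1,suppress=True)
for n,a,b,z in [("knobL",(82,53),(57,122),152),("knobR",(545,287),(490,30),152),("grip",(200,386),(435,155),149),("spare",(438,505),(645,160),105),("jar",(252,487),(560,222),108)]:
    print(n,plane("top",T(*a),z),plane("side",S(*b),z),*tri(T(*a),S(*b)))
kl,kr=plane("top",T(82,53),152),plane("top",T(545,287),152)
d=kl-kr; print("bar len",np.linalg.norm(d),"yaw rail y-axis",np.arctan2(-d[0],d[1]))
b=[plane("top",T(*p),125) for p in((105,70),(510,277))]; d=b[0]-b[1];print("bar",np.arctan2(-d[0],d[1]),b)
for a,b in (((35,350),(268,548)),((95,280),(328,480))):
    p,q=plane("top",T(*a),49),plane("top",T(*b),49);d=p-q;print(p,q,np.linalg.norm(d),np.arctan2(-d[0],d[1]))
p,q=plane("top",T(171,357),149),plane("top",T(231,417),149);
o=r.observe();from scipy.spatial.transform import Rotation as Ro
print(Ro.from_quat(o["eef_rot"]).as_matrix())
for n,p,z in (("mill",(234,110),170),("salt",(184,258),90),("honey",(300,160),87),("oil",(411,200),268)):print(n,plane("top",p,z))
```

```text
knobL [646.6 -65.2 152. ] [633.9 -50.8 152. ] [647.  -64.8 144.9] 1.6453499204596458
knobR [ 515.8 -330.8  152. ] [ 504.8 -314.   152. ] [ 514.5 -332.6  145.2] 2.8948680305906174
grip [ 457.2 -136.2  149. ] [ 446.3 -119.5  149. ] [ 455.6 -136.4  141.1] 2.361160111657384
spare [ 387.  -275.7  105. ] [ 386.  -271.9  105. ] [ 387.  -275.8  103.4] 0.47400115325001857
jar [ 396. -166.  108.] [ 393.2 -161.2  108. ] [ 395.4 -166.1  105.5] 0.7230159529391147
bar len 296.0932046752447 yaw rail y-axis -0.4575733727092443
bar -0.4619185293365154 [array([640.6, -75.7, 125. ]), array([ 521.4, -315.2,  125. ])]
[471.9 -26.7  49. ] [ 351.2 -175.7   49. ] 191.73060620328053 -0.6805869458212253
[516.5 -63.8  49. ] [ 393.7 -212.8   49. ] 193.10682933717894 -0.6896046468148467
[[-0.9  0.4 -0. ]
 [ 0.4  0.9 -0. ]
 [-0.  -0.  -1. ]]
mill [805.6 -38.2 170. ]
salt [462.5  87.2  90. ]
honey [ 707.5 -192.2   87. ]
oil [ 592.7 -410.   268. ]
```

Add to h.py:
```python
from scipy.spatial.transform import Rotation as Ro
def go(x,y,z,yaw):   # shift in tool axes from the measured pose; yaw = world angle of tool y
    o=r.observe(); M=Ro.from_quat(o["eef_rot"]).as_matrix()
    t=(np.arctan2(M[1,1],M[0,1])-yaw+np.pi/2)%np.pi-np.pi/2 if False else np.arctan2(M[1,1],M[0,1])-yaw
    print("shift",np.round(M.T@(np.array([x,y,z])-o["position"]),1),"turn",round((t+np.pi)%(2*np.pi)-np.pi,3))
```

Run:
```python
from h import *
go(480,250,300,.3); go(452,-143,290,-.685); print(r.pinch_z, r.observe()["joint_positions"])
```

```text
shift [-323.1 -240.5    3.4] turn 0.82
shift [-469.1 -606.4   14. ] turn 1.805
53.900000000000006 [-1.22808512  0.47772858  0.02233621  1.55633041 -0.01149969  1.10926425
 -0.08308736]
```

The rows are not in the units I measure in: shifts go in shares of 1000 mm and turns go in shares of pi rad. I convert before sending: -340 mm is -0.34, -323 mm is -0.323, 1.2 rad is 0.382.

nudge_tcp:
  rows:
    - {"tx": -0.046, "ty": -0.034, "tz": 0.003, "turn": 0.0477}
    - {"tx": -0.092, "ty": -0.069, "tz": 0.003, "turn": 0.0955}
    - {"tx": -0.138, "ty": -0.103, "tz": 0.003, "turn": 0.1432}
    - {"tx": -0.185, "ty": -0.137, "tz": 0.003, "turn": 0.191}
    - {"tx": -0.231, "ty": -0.171, "tz": 0.003, "turn": 0.2387}
    - {"tx": -0.277, "ty": -0.206, "tz": 0.003, "turn": 0.2865}
    - {"tx": -0.323, "ty": -0.24, "tz": 0.003, "turn": 0.3342}
    - {"tx": -0.34, "ty": -0.29, "tz": 0.003, "turn": 0.382}

```text
time_s: 1.1
position: [475.4, 196.1, 300.9]
eef_rot: [0.737, 0.676, 0.0, 0.001]
contact_force: [0.2, 0.2, -0.6]
gripper_width: 85.3
grasp_force: 0.0
```

Run:
```python
from h import *
go(452,-143,290,-.685); print(r.observe()["joint_positions"])
```

```text
shift [-339.8    6.2   11. ] turn 0.598
[-0.8589527   0.22008388  0.40403354  1.96123699 -0.1021961   0.97893395
 -0.49378567]
```

In the tool's units: -340 mm is -0.34, -300 mm is -0.3, 0.598 rad is 0.1903.

nudge_tcp:
  rows:
    - {"tx": -0.05, "ty": 0.001, "tz": 0.003, "turn": 0.0318}
    - {"tx": -0.1, "ty": 0.002, "tz": 0.006, "turn": 0.0637}
    - {"tx": -0.15, "ty": 0.003, "tz": 0.009, "turn": 0.0955}
    - {"tx": -0.2, "ty": 0.004, "tz": 0.011, "turn": 0.1273}
    - {"tx": -0.25, "ty": 0.005, "tz": 0.011, "turn": 0.1592}
    - {"tx": -0.3, "ty": 0.006, "tz": 0.011, "turn": 0.1903}
    - {"tx": -0.34, "ty": 0.006, "tz": 0.011, "turn": 0.1903}
    - {"tx": -0.34, "ty": 0.006, "tz": 0.011, "turn": 0.1903}
  jaw: 60

```text
time_s: 2.1
position: [451.6, -144.1, 289.9]
eef_rot: [0.903, 0.429, -0.0, 0.0]
contact_force: [0.6, 0.9, -0.6]
gripper_width: 60.0
grasp_force: 0.0
```

Run:
```python
from h import *
import cv2
go(452,-143,290,-.685); print(r.observe()["joint_positions"])
c=camrig.calibration("wrist"); print(c)
cv2.imwrite("pics/w1.png",camrig.get_image("wrist")[:,:,::-1])
kl,kr=np.array([647,-65,145.]),np.array([514.5,-332.6,145])
for X in (kl,kr,[457,-137,149],[387,-276,105]): print(proj("wrist",np.array(X)))
```

```text
shift [ 1.1 -0.4 -0.1] turn 0.001
[-0.44596507  0.17992891  0.70932367  2.07148422 -0.14391011  0.93784673
 -0.34310144]
{'fx': 373.4888509198705, 'fy': 373.4888509198705, 'cx': 275.1569239970375, 'cy': 209.7376788440745, 'R': array([[ 7.74734761e-01, -6.32285765e-01,  8.73213957e-04],
       [-6.00269530e-01, -7.35070222e-01,  3.15195591e-01],
       [-1.98651812e-01, -2.44717145e-01, -9.49026331e-01]]), 't': array([-441.23730581,  128.65516141,  421.62017737])}
(np.float64(498.4741036045869), np.float64(-146.75976664279253))
(np.float64(513.9142465234125), np.float64(368.94754774999626))
(np.float64(276.2016930838135), np.float64(216.18456584584698))
(np.float64(315.5389111622879), np.float64(370.0095625499496))
```

View pics/w1.png

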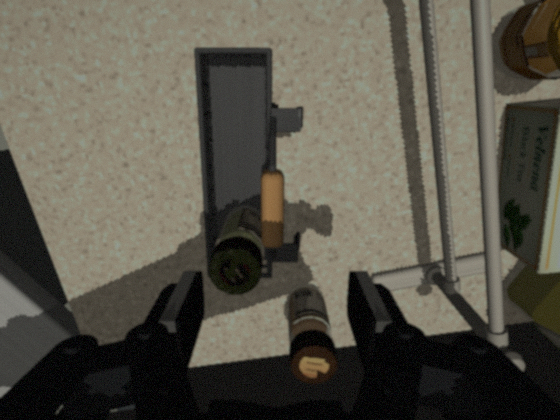

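The wrist view shows the grip at about (272,209), the upper bar running (481,0) to (495,330), the caddy jar's cap at (236,266) and the spare cap at (314,362). I'll refine the bar and caddy positions from these.

Run:
```python
from h import *
import cv2
np.set_printoptions(precision=1,suppress=True)
a=cv2.imread("pics/w1.png"); hsv=cv2.cvtColor(a,cv2.COLOR_BGR2HSV)
m=((hsv[...,0]<20)&(hsv[...,1]>110)&(hsv[...,2]>80)).astype(np.uint8); m[:,:250]=0;m[:,295:]=0;m[:160]=0;m[260:]=0
cs,_=cv2.findContours(m,0,2); c=max(cs,key=cv2.contourArea); b=cv2.minAreaRect(c); print("grip",b); box=cv2.boxPoints(b)
print("grip c",plane("wrist",b[0],147)); 
P=[plane("wrist",p,147) for p in box]; print([np.linalg.norm(P[i]-P[i-1]) for i in range(4)],[np.arctan2(*(P[i]-P[i-1])[[1,0]]) for i in range(4)])
g=cv2.cvtColor(a,cv2.COLOR_BGR2GRAY)
for v in (30,100,200,240,300):
    x0=481+14*v/330; x0=int(x0); print(v,x0,g[v,x0-18:x0+19])
for p,q in (((197,52),(209,268)),((271,52),(271,275))):
    A,B=plane("wrist",p,50),plane("wrist",q,50); d=A-B; print("trough",A,B,np.arctan2(-d[0],d[1]))
print("jar",plane("wrist",(236,268),108),"spare",plane("wrist",(314,363),105))
```

```text
grip ((271.5, 197.5), (49.0, 21.0), 90.0)
grip c [ 461.8 -126.7  147. ]
[np.float64(30.345745993804506), np.float64(12.209136691748693), np.float64(30.344314715599268), np.float64(12.746119353094068)] [np.float64(0.8772109200820167), np.float64(-0.6816819918716617), np.float64(-2.2466856629011334), np.float64(2.4598942283183054)]
30 482 [129 130 126 122 122 119 116  90  61  50  62  78  81  91 103 110 117 126
 131 137 135 133 131 126 122 115 111 118 125 117  94  63  53  51  55  58
  59]
100 485 [133 135 137 140 137 137 129 121  96  60  56  67  79  92  96 110 116 122
 132 135 139 137 135 129 127 118 116 118 129 138 135 134 130 131 133 136
 133]
200 489 [138 136 137 133 142 137 130 130 125 115  85  60  60  77  88  99 109 112
 123 132 132 130 138 131 127 122 107  88  60  43  41  46  44  42  47  41
  41]
240 491 [142 138 138 139 138 140 139 135 131 120  89  60  58  73  88  96 105 116
 121 128 131 131 131 131 134 120 101  72  51  45  39  36  19  12  20  24
  34]
300 493 [134 131 133 138 139 137 140 139 138 137 131 111  75  56  67  84  93 106
 114 118 123 125 131 127 130 125 113  93  77  65  66  65  66  61  57  50
  39]
trough [472.1 -22.3  50. ] [ 355.4 -164.5   50. ] -0.6874018715356194
trough [516.2 -58.   50. ] [ 395.2 -206.1   50. ] -0.6851589874156279
jar [ 398.8 -161.2  108. ] spare [ 390.3 -269.5  105. ]
```

In the tool's units: 96 mm is 0.096, 90 mm is 0.09.

nudge_tcp:
  rows:
    - {"tx": 0.004, "ty": -0.003, "tz": 0.04}
    - {"tx": 0.004, "ty": -0.003, "tz": 0.075}
    - {"tx": 0.004, "ty": -0.003, "tz": 0.09}
    - {"tx": 0.004, "ty": -0.003, "tz": 0.096}
    - {"tx": 0.004, "ty": -0.003, "tz": 0.096}

```text
time_s: 2.78
position: [453.2, -135.9, 194.4]
eef_rot: [0.902, 0.432, 0.0, 0.0]
contact_force: [1.0, 0.6, -0.0]
gripper_width: 60.0
grasp_force: 0.0
```

nudge_tcp:
  rows:
    - {}
    - {}
    - {}
    - {}
  jaw: 5
  squeeze: 50

```text
time_s: 3.28
position: [453.5, -136.2, 194.3]
eef_rot: [0.902, 0.432, 0.001, 0.001]
contact_force: [0.6, -0.7, 1.4]
gripper_width: 13.3
grasp_force: 50.1
```

nudge_tcp:
  rows:
    - {}
    - {}
  jaw: 5
  squeeze: 110

```text
time_s: 3.52
position: [453.7, -136.3, 194.5]
eef_rot: [0.902, 0.432, 0.001, 0.001]
contact_force: [2.8, -1.5, 5.0]
gripper_width: 11.7
grasp_force: 107.6
```

In the tool's units: -76 mm is -0.076, -73 mm is -0.073.

nudge_tcp:
  rows:
    - {"tz": -0.003}
    - {"tz": -0.008}
    - {"tz": -0.018}
    - {"tz": -0.032}
    - {"tz": -0.048}
    - {"tz": -0.062}
    - {"tz": -0.073}
    - {"tz": -0.076}

```text
time_s: 4.53
position: [453.1, -136.0, 270.8]
eef_rot: [0.902, 0.432, 0.001, 0.0]
contact_force: [-1.2, -0.5, -5.1]
gripper_width: 12.1
grasp_force: 107.4
```

nudge_tcp:
  rows:
    - {}
    - {}

```text
time_s: 4.78
position: [452.4, -135.9, 269.4]
eef_rot: [0.902, 0.432, -0.0, -0.0]
contact_force: [0.4, -0.3, -5.6]
gripper_width: 12.3
grasp_force: 107.4
```

Run:
```python
from h import *
import cv2
a=[camrig.get_image(n)[:,:,::-1] for n in("wrist","side")]
cv2.imwrite("pics/w2.png",a[0]);cv2.imwrite("pics/s2.png",a[1])
s=cv2.resize(a[1][120:300,190:390],None,fx=2,fy=2,interpolation=cv2.INTER_CUBIC)
w=cv2.resize(a[0],(400,300)); o=np.zeros((360,800,3),np.uint8);o[:,:400]=s;o[:300,400:]=w;cv2.imwrite("pics/c2.png",o)
o=r.observe();print(o["position"],o["contact_force"],o["moment"])
```

```text
[ 452.47129041 -135.95395459  269.44626106] [-0.14817165  0.05831583 -5.29165436] [-0.01210095 -0.14240008  0.01113448]
```

View pics/c2.png

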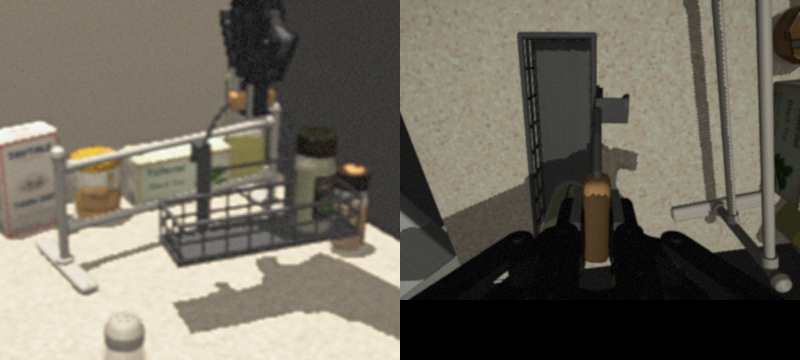

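Caddy is held level with its jar standing. The wrist view shows the bar at the right, between (763,0) and (770,260) in the composite. Now I'll work out the bar line.

Run:
```python
from h import *
import cv2
np.set_printoptions(precision=1,suppress=True)
g=cv2.GaussianBlur(cv2.cvtColor(cv2.imread("pics/w2.png"),cv2.COLOR_BGR2GRAY),(1,5),0).astype(float)
P=[]
for v in (10,40,100,150,180,310,330):
    x0=int((763+7*v/1.4/260-400)*1.4); s=np.diff(g[v,x0-20:x0+20]); print(v,x0,s.round().astype(int))
def bar(o,u0,v0,u1,v1): pass
a,b=np.array([580.8,-198.7]),None
kl,kr=np.array([647,-65]),np.array([514.5,-332.6])
print("top est",np.arctan2(-(kl-kr)[0],(kl-kr)[1]))
# w1 bar
import copy
R=np.array([[.774734761,-.632285765,.000873214],[-.60026953,-.735070222,.315195591],[-.198651812,-.244717145,-.949026331]]);t=np.array([-441.237,128.655,421.62])
def p1(u,v,z):
    d=R.T@np.array([(u-275.157)/373.489,(v-209.738)/373.489,1]);o=-R.T@t;return o+d*(z-o[2])/d[2]
for u,v in((481,30),(484.5,100),(491.5,240),(494.5,300)):print("w1",p1(u,v,125))
A,B=p1(481,30,125),p1(494.5,300,125);d=A-B;print("yaw",np.arctan2(-d[0],d[1]))
n=np.array([np.cos(-.46),np.sin(-.46)]);print("x_rail offset w1",n@A[:2],n@B[:2],"top",n@kl,n@kr,"tcp",n@r.observe()["position"][:2])
print(camrig.calibration("wrist"))
```

```text
10 508 [ -2   1   2   1  -1  -4  -2  -9 -21 -35 -18   8  13  10   8   9   7   7
   8   9   7   6   4   1  -1  -3  -5  -3  -3  -6  -4   2  12   2   1   0
   0   2  -3]
40 509 [ -1  -3  -2   0   4  -1   0 -14 -28 -37 -17   8  12  11  12   6   8   6
  11   6   9   4   5   1  -4  -4  -3  -4  -7  -6 -21 -23 -22 -13  -3  -4
  -4   1   2]
100 510 [ -4  -3  -2   0   3   3   1   1 -13 -30 -36 -10   9  14  11   7   8   8
  11   7   5   8   2   0   0  -3  -1  -6  -4 -10 -18 -17 -10   0   3   1
   1   0   0]
150 512 [ -1  -1   1   0   1   0  -3  -5 -23 -36 -30   3  14  14  10   9   7   9
   8   6   6   2   3  -3   1  -4  -1 -10 -13 -31 -31 -10  -1   3  -1   1
  -3  -4   5]
180 513 [  1  -2   2   2  -1   0   0  -7 -19 -39 -27   7  14  13  10   9   8   8
   6   8   4   1   1   1  -2  -2  -5 -11 -23 -29 -25  -1  -1   1   6  -3
   2   2   0]
310 516 [ -4   1   0  -2   1   1  -3  -1  -7 -22 -39 -16  10  15  12  10   8   7
   9   5   3   4   2  -1  -3  -4 -12 -26 -31 -19  -5   3  -2   3  -1   0
  -2   1   1]
330 517 [-20 -24 -16   1   2  -2   1  -1  -4 -11  -8   3  17  13  11  11   8   7
   5   5   4   4  -1   0  -5 -11 -19 -23 -14  -2   2  -1   4   0   1   0
  -2  -3  -2]
top est -0.4597536643267175
w1 [ 613.3 -132.4  125. ]
w1 [ 595.8 -167.7  125. ]
w1 [ 554.1 -251.9  125. ]
w1 [ 532.8 -295.   125. ]
yaw -0.45951771313219775
x_rail offset w1 608.2971424888452 608.3846619647682 top 608.6025928517736 608.6761503536146 tcp 465.79453060964846
{'fx': 373.4888509198705, 'fy': 373.4888509198705, 'cx': 275.1569239970375, 'cy': 209.7376788440745, 'R': array([[ 0.8, -0.6, -0. ],
       [-0.6, -0.7,  0.3],
       [-0.2, -0.2, -0.9]]), 't': array([-437.5,  139. ,  404. ])}
```

Run:
```python
from h import *
go(569.1,-199.3,269.4,-.46)
```

```text
shift [ 2.380e+01  1.306e+02 -1.000e-01] turn -0.218
```

In the tool's units: 80 mm is 0.08, 68 mm is 0.068, -0.2 rad is -0.0637.

nudge_tcp:
  rows:
    - {"ty": 0.002, "turn": -0.0032}
    - {"tx": 0.002, "ty": 0.007, "turn": -0.0095}
    - {"tx": 0.004, "ty": 0.015, "turn": -0.0191}
    - {"tx": 0.006, "ty": 0.025, "turn": -0.0286}
    - {"tx": 0.009, "ty": 0.038, "turn": -0.0382}
    - {"tx": 0.011, "ty": 0.053, "turn": -0.0477}
    - {"tx": 0.014, "ty": 0.068, "turn": -0.0573}
    - {"tx": 0.016, "ty": 0.08, "turn": -0.0637}

```text
time_s: 5.88
position: [526.0, -174.0, 269.7]
eef_rot: [0.854, 0.52, -0.0, 0.0]
contact_force: [-0.3, 0.6, -5.9]
gripper_width: 12.3
grasp_force: 107.4
```

Run:
```python
from h import *
go(569.1,-199.3,269.4,-.46)
```

```text
shift [-2.7 49.9  0.3] turn -0.017
```

In the tool's units: 50 mm is 0.05, 48 mm is 0.048, -0.017 rad is -0.0054.

nudge_tcp:
  rows:
    - {"ty": 0.01, "turn": -0.0016}
    - {"tx": -0.001, "ty": 0.02, "turn": -0.0032}
    - {"tx": -0.001, "ty": 0.03, "turn": -0.0054}
    - {"tx": -0.002, "ty": 0.038, "turn": -0.0054}
    - {"tx": -0.003, "ty": 0.044, "turn": -0.0054}
    - {"tx": -0.003, "ty": 0.048, "turn": -0.0054}
    - {"tx": -0.003, "ty": 0.05, "turn": -0.0054}
    - {"tx": -0.003, "ty": 0.05, "turn": -0.0054}

```text
time_s: 6.88
position: [568.1, -199.3, 269.8]
eef_rot: [0.85, 0.527, -0.0, -0.0]
contact_force: [-0.4, -0.2, -5.5]
gripper_width: 12.1
grasp_force: 107.4
```

Run:
```python
from h import *
import cv2
go(569.1,-199.3,269.4,-.46)
a=[camrig.get_image(n)[:,:,::-1] for n in("wrist","side")]
s=cv2.resize(a[1][120:300,190:390],None,fx=2,fy=2,interpolation=cv2.INTER_CUBIC)
w=cv2.resize(a[0][0:350,200:540],(400,412))[:360]; o=np.zeros((360,800,3),np.uint8);o[:,:400]=s;o[:,400:]=w;cv2.imwrite("pics/c3.png",o)
```

```text
shift [0.4 0.9 0.4] turn -0.001
```

View pics/c3.png

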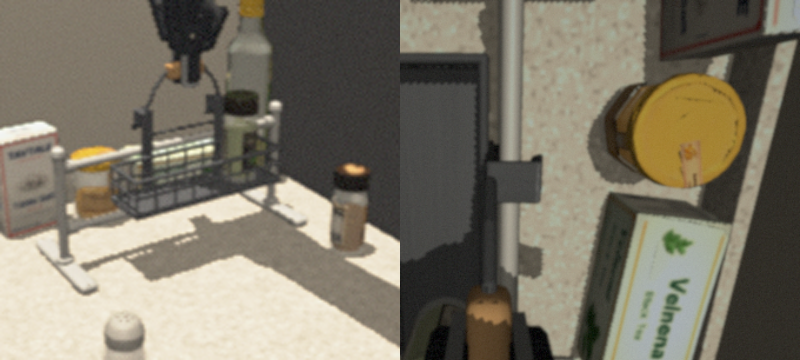

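In the tool's units: 31 mm is 0.031, 29 mm is 0.029.

nudge_tcp:
  rows:
    - {"ty": 0.001, "tz": 0.005}
    - {"ty": 0.001, "tz": 0.011}
    - {"ty": 0.001, "tz": 0.017}
    - {"ty": 0.001, "tz": 0.022}
    - {"ty": 0.001, "tz": 0.026}
    - {"ty": 0.001, "tz": 0.029}
    - {"ty": 0.001, "tz": 0.031}
    - {"ty": 0.001, "tz": 0.031}

```text
time_s: 7.98
position: [569.0, -199.8, 238.8]
eef_rot: [0.85, 0.527, -0.0, -0.0]
contact_force: [-0.4, -0.5, -5.3]
gripper_width: 12.3
grasp_force: 107.3
```

Run:
```python
from h import *
go(569.1,-199.3,229.4,-.46); o=r.observe(); print(o["contact_force"],o["moment"])
```

```text
shift [ 0.5 -0.1  9.4] turn -0.001
[-0.44706194 -0.49016697 -5.27760831] [-0.04439261 -0.1539321   0.01823493]
```

No contact yet. I'll lower slowly until the bar takes the weight.

In the tool's units: 7 mm is 0.007, 6 mm is 0.006.

nudge_tcp:
  rows:
    - {"tz": 0.002}
    - {"tz": 0.004}
    - {"tz": 0.006}
    - {"tz": 0.007}
    - {"tz": 0.007}

```text
time_s: 8.6
position: [568.8, -199.6, 231.6]
eef_rot: [0.85, 0.527, -0.0, -0.0]
contact_force: [-1.6, 0.2, -5.3]
gripper_width: 12.0
grasp_force: 107.4
```

nudge_tcp:
  rows:
    - {"tz": 0.001}
    - {"tz": 0.002}
    - {"tz": 0.002}
    - {"tz": 0.002}

```text
time_s: 9.1
position: [568.9, -199.7, 229.8]
eef_rot: [0.85, 0.527, -0.0, -0.0]
contact_force: [-3.6, 1.0, -3.3]
gripper_width: 12.1
grasp_force: 107.5
```

In the tool's units: 1 mm is 0.001, -0.5 mm is -0.0005.

nudge_tcp:
  rows:
    - {"ty": -0.0005, "tz": 0.0005}
    - {"ty": -0.0005, "tz": 0.001}
    - {"ty": -0.0005, "tz": 0.001}
    - {"ty": -0.0005, "tz": 0.001}

```text
time_s: 9.6
position: [568.7, -199.6, 229.1]
eef_rot: [0.85, 0.527, 0.0, 0.0]
contact_force: [-1.9, 1.7, -1.0]
gripper_width: 12.3
grasp_force: 107.9
```

nudge_tcp:
  rows:
    - {"ty": -0.0005, "tz": 0.0005}
    - {"ty": -0.0005, "tz": 0.001}
    - {"ty": -0.0005, "tz": 0.001}
    - {"ty": -0.0005, "tz": 0.001}

```text
time_s: 10.1
position: [568.6, -199.6, 228.9]
eef_rot: [0.85, 0.527, 0.001, 0.0]
contact_force: [-3.4, 1.9, 6.0]
gripper_width: 11.7
grasp_force: 109.2
```

nudge_tcp:
  rows:
    - {"tz": -0.0004}
    - {"tz": -0.0004}
  squeeze: 60

```text
time_s: 10.35
position: [568.6, -199.5, 228.9]
eef_rot: [0.85, 0.527, 0.001, 0.0]
contact_force: [-3.1, 1.6, 6.2]
gripper_width: 12.3
grasp_force: 108.9
```

nudge_tcp:
  rows:
    - {}
    - {}
    - {}
  squeeze: 20

```text
time_s: 10.72
position: [568.6, -199.5, 228.9]
eef_rot: [0.85, 0.527, 0.001, 0.0]
contact_force: [-2.8, 2.1, 6.5]
gripper_width: 12.5
grasp_force: 108.9
```

nudge_tcp:
  rows:
    - {}
    - {}
  jaw: 14

```text
time_s: 10.98
position: [568.5, -199.6, 228.5]
eef_rot: [0.85, 0.527, 0.0, 0.001]
contact_force: [-0.4, 0.9, 1.8]
gripper_width: 14.1
grasp_force: 1.6
```

nudge_tcp:
  rows:
    - {}
    - {}
  jaw: 15

```text
time_s: 11.22
position: [568.1, -199.6, 228.1]
eef_rot: [0.85, 0.527, -0.0, 0.0]
contact_force: [-0.1, -1.1, -0.3]
gripper_width: 15.2
grasp_force: 0.0
```

nudge_tcp:
  rows:
    - {}
    - {}
  jaw: 16

```text
time_s: 11.48
position: [568.1, -199.4, 228.2]
eef_rot: [0.85, 0.527, -0.0, 0.0]
contact_force: [-0.2, 0.5, 0.1]
gripper_width: 15.8
grasp_force: 0.0
```

nudge_tcp:
  rows:
    - {}
    - {}
    - {}
    - {}
  jaw: 36

```text
time_s: 11.98
position: [568.1, -199.4, 228.3]
eef_rot: [0.85, 0.527, 0.0, -0.0]
contact_force: [0.5, -0.3, 0.2]
gripper_width: 36.1
grasp_force: 0.0
```

nudge_tcp:
  rows:
    - {"tz": -0.01}
    - {"tz": -0.03}
    - {"tz": -0.06}
    - {"tz": -0.09}
    - {"tz": -0.1}
    - {"tz": -0.1}

```text
time_s: 12.72
position: [568.3, -199.4, 329.1]
eef_rot: [0.85, 0.527, 0.001, 0.0]
contact_force: [0.4, 0.0, -0.4]
gripper_width: 36.0
grasp_force: 0.0
```

Run:
```python
from h import *
import cv2
a=[camrig.get_image(n)[:,:,::-1] for n in("side","top")]
cv2.imwrite("pics/s4.png",a[0]);cv2.imwrite("pics/t4.png",a[1])
s=cv2.resize(a[0][130:280,190:390],None,fx=2,fy=2,interpolation=cv2.INTER_CUBIC)
w=cv2.resize(a[1][150:300,210:410],None,fx=2,fy=2,interpolation=cv2.INTER_CUBIC); cv2.imwrite("pics/c4.png",np.hstack([s,w]))
```

```text
(no output)
```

View pics/c4.png

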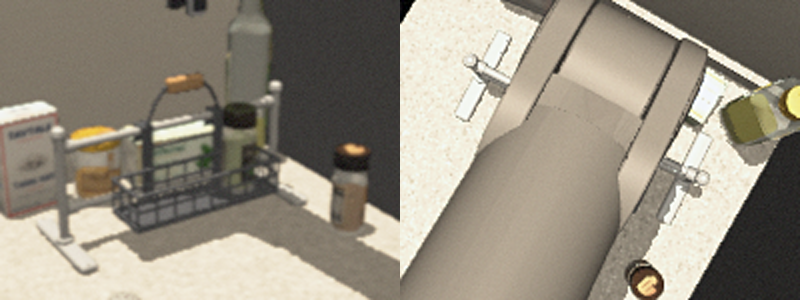

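The caddy hangs level with its jar standing. The spare jar is still in place, with its cap at composite (645,278).

Run:
```python
from h import *
print(r.observe()["joint_positions"]); go(388,-273,300,-.46); go(388,-273,300,1.111); go(388,-273,300,-2.03)
```

```text
[-0.25922082  0.38519144  0.6518484   1.74396528 -0.25844809  1.1010744
  0.01491623]
shift [-146.1 -128.    27.6] turn -0.001
shift [-146.1 -128.    27.6] turn -1.572
shift [-146.1 -128.    27.6] turn 1.569
```

In the tool's units: -146 mm is -0.146, -105 mm is -0.105, -1.42 rad is -0.452.

nudge_tcp:
  rows:
    - {"tx": -0.015, "ty": -0.013, "tz": 0.003, "turn": -0.0573}
    - {"tx": -0.033, "ty": -0.029, "tz": 0.006, "turn": -0.1146}
    - {"tx": -0.051, "ty": -0.045, "tz": 0.01, "turn": -0.1719}
    - {"tx": -0.069, "ty": -0.061, "tz": 0.013, "turn": -0.2292}
    - {"tx": -0.087, "ty": -0.077, "tz": 0.016, "turn": -0.2865}
    - {"tx": -0.105, "ty": -0.093, "tz": 0.02, "turn": -0.3438}
    - {"tx": -0.123, "ty": -0.109, "tz": 0.024, "turn": -0.4011}
    - {"tx": -0.146, "ty": -0.128, "tz": 0.028, "turn": -0.452}
  jaw: 85

```text
time_s: 13.82
position: [387.5, -272.9, 299.1]
eef_rot: [0.298, 0.955, 0.0, -0.001]
contact_force: [-0.4, -0.8, -0.3]
gripper_width: 85.0
grasp_force: 0.0
```

nudge_tcp:
  rows:
    - {"turn": -0.0318}
    - {"turn": -0.0484}
    - {"turn": -0.0484}
    - {"turn": -0.0484}

```text
time_s: 14.32
position: [388.3, -273.0, 299.7]
eef_rot: [0.228, 0.974, 0.0, -0.001]
contact_force: [0.9, -0.6, 0.6]
gripper_width: 84.9
grasp_force: 0.0
```

Run:
```python
from h import *
import cv2
np.set_printoptions(precision=1,suppress=True)
go(388,-273,300,1.111); print(r.observe()["joint_positions"])
a=[camrig.get_image(n)[:,:,::-1] for n in("wrist","top")]
cv2.imwrite("pics/w5.png",a[0]);cv2.imwrite("pics/t5.png",a[1])
print("expect",proj("wrist",np.array([388,-273,105])),proj("wrist",np.array([388,-273,0])))
w=cv2.resize(a[0],(400,300));t=cv2.resize(a[1][150:300,210:410],None,fx=2,fy=2,interpolation=cv2.INTER_CUBIC);cv2.imwrite("pics/c5.png",np.hstack([w,t]))
```

```text
shift [ 0.3 -0.1 -0.3] turn -0.001
[ 0.1  0.1  0.4  2.  -0.1  1.   1.7]
expect (np.float64(274.7843275691205), np.float64(200.1138018659781)) (np.float64(274.87796835936336), np.float64(169.9127367174355))
```

View pics/c5.png

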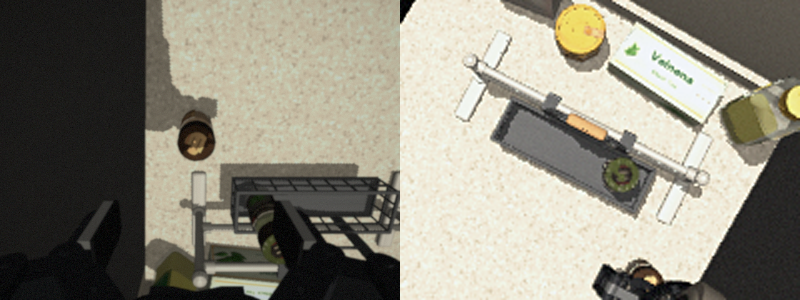

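The caddy hangs in line. Top view: its jar's cap is at composite (620,177), and the trough corners are (512,103), (493,138), (640,213) and (660,180). The spare cap is within 2 px of where I expected it.

Run:
```python
from h import *
np.set_printoptions(precision=1,suppress=True)
C=lambda u,v:(210+(u-400-.5)/2,150+(v-.5)/2)
P=[plane("top",C(*p),82) for p in((512,103),(493,138),(640,213),(660,180))]
o=np.mean(P,0)[:2]; n=np.array([.8961,-.4439]);m=np.array([.4439,.8961])
g=plane("top",C(587,126),184)[:2]
for nm,p in [("rim",o),("grip",g),("jar",plane("top",C(620,177),143)[:2]),("kin origin",np.array([542.6,-180.2]))]+[("corner",p[:2]) for p in P]: print(nm,p,"n,m",n@p,m@p)
```

```text
rim [ 537.1 -188.4] n,m 564.8793376878585 69.60083353324374
grip [ 570.2 -199.1] n,m 599.3518596204914 74.69344449407987
jar [ 514.8 -238.5] n,m 567.2002231590321 14.808964086623167
kin origin [ 542.6 -180.2] n,m 566.21464 79.38292000000004
corner [ 604.2 -108.7] n,m 589.7101869428835 170.78483639659956
corner [560.6 -86.1] n,m 540.5793788141275 171.7373125266079
corner [ 471.5 -267.2] n,m 541.1491922754694 -30.162623265755396
corner [ 511.9 -291.5] n,m 588.0785927189537 -33.95619152447712
```

nudge_tcp:
  rows:
    - {"tz": 0.03}
    - {"tz": 0.07}
    - {"tz": 0.11}
    - {"tz": 0.135}
    - {"tz": 0.146}
    - {"tz": 0.148}
    - {"tz": 0.148}

```text
time_s: 15.3
position: [389.0, -273.5, 153.0]
eef_rot: [0.228, 0.974, -0.0, 0.001]
contact_force: [0.7, -1.1, 0.9]
gripper_width: 85.1
grasp_force: 0.0
```

nudge_tcp:
  rows:
    - {}
    - {}
    - {}
    - {}
  jaw: 30
  squeeze: 30

```text
time_s: 15.8
position: [388.9, -273.4, 152.9]
eef_rot: [0.228, 0.974, -0.0, 0.001]
contact_force: [-1.5, 0.2, 5.3]
gripper_width: 39.8
grasp_force: 29.9
```

In the tool's units: -105 mm is -0.105, -103 mm is -0.103.

nudge_tcp:
  rows:
    - {"tz": -0.002}
    - {"tz": -0.008}
    - {"tz": -0.025}
    - {"tz": -0.05}
    - {"tz": -0.075}
    - {"tz": -0.095}
    - {"tz": -0.103}
    - {"tz": -0.105}
  jaw: 30
  squeeze: 40

```text
time_s: 16.8
position: [388.4, -273.1, 257.4]
eef_rot: [0.228, 0.974, 0.0, 0.0]
contact_force: [-0.3, 0.1, -1.9]
gripper_width: 39.3
grasp_force: 40.7
```

nudge_tcp:
  rows:
    - {"tx": -0.001, "ty": 0.008}
    - {"tx": -0.002, "ty": 0.03}
    - {"tx": -0.004, "ty": 0.065}
    - {"tx": -0.006, "ty": 0.105}
    - {"tx": -0.008, "ty": 0.145}
    - {"tx": -0.009, "ty": 0.18}
    - {"tx": -0.01, "ty": 0.204}
    - {"tx": -0.01, "ty": 0.213}

```text
time_s: 17.8
position: [492.3, -84.8, 256.4]
eef_rot: [0.227, 0.974, -0.0, -0.001]
contact_force: [0.3, -0.7, -1.2]
gripper_width: 39.5
grasp_force: 40.7
```

Run:
```python
from h import *
go(568.9,-124.5,253,1.111)
```

```text
shift [-86.3  -1.9   3.3] turn 0.003
```

In the tool's units: -86 mm is -0.086, -85 mm is -0.085, 0.003 rad is 0.001.

nudge_tcp:
  rows:
    - {"tx": -0.005, "ty": -0.001, "turn": 0.001}
    - {"tx": -0.016, "ty": -0.001, "turn": 0.001}
    - {"tx": -0.032, "ty": -0.002, "turn": 0.001}
    - {"tx": -0.05, "ty": -0.002, "turn": 0.001}
    - {"tx": -0.067, "ty": -0.002, "turn": 0.001}
    - {"tx": -0.079, "ty": -0.002, "turn": 0.001}
    - {"tx": -0.085, "ty": -0.002, "turn": 0.001}
    - {"tx": -0.086, "ty": -0.002, "turn": 0.001}

```text
time_s: 18.8
position: [568.3, -127.0, 257.1]
eef_rot: [0.23, 0.973, -0.0, -0.0]
contact_force: [-0.7, 0.0, -1.5]
gripper_width: 39.7
grasp_force: 40.7
```

Run:
```python
from h import *
import cv2
go(568.9,-124.5,191,1.111); 
a=[camrig.get_image(n)[:,:,::-1] for n in("wrist","side")]
w=cv2.resize(a[0],(400,300));t=cv2.resize(a[1][130:280,190:390],None,fx=2,fy=2,interpolation=cv2.INTER_CUBIC);cv2.imwrite("pics/c6.png",np.hstack([w,t]))
```

```text
shift [ 0.5  2.5 66.1] turn -0.003
```

View pics/c6.png

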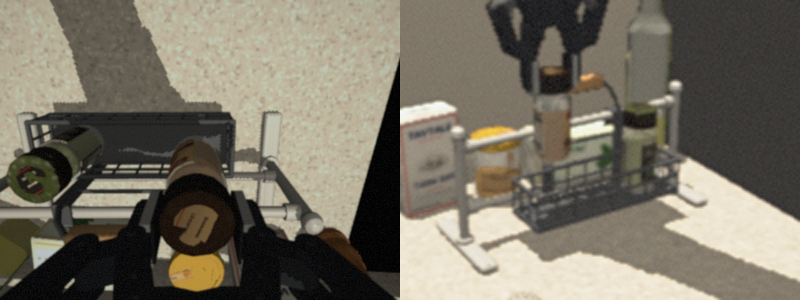

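The jar is over the free end of the trough, clear of the handle and the walls. I'll lower it gently.

The rows are not in the units I measure in: shifts go in shares of 1000 mm and turns go in shares of pi rad. I convert before sending: 61 mm is 0.061, 59 mm is 0.059.

nudge_tcp:
  rows:
    - {"ty": 0.002, "tz": 0.008}
    - {"ty": 0.002, "tz": 0.02}
    - {"ty": 0.002, "tz": 0.034}
    - {"ty": 0.002, "tz": 0.046}
    - {"ty": 0.002, "tz": 0.054}
    - {"ty": 0.002, "tz": 0.059}
    - {"ty": 0.002, "tz": 0.061}
    - {"ty": 0.002, "tz": 0.061}

```text
time_s: 19.9
position: [569.2, -125.0, 196.4]
eef_rot: [0.229, 0.973, 0.0, 0.0]
contact_force: [0.3, 0.6, -0.6]
gripper_width: 39.3
grasp_force: 40.7
```

nudge_tcp:
  rows:
    - {"tz": 0.001}
    - {"tz": 0.002}
    - {"tz": 0.003}
    - {"tz": 0.003}

```text
time_s: 20.4
position: [569.0, -124.9, 193.2]
eef_rot: [0.229, 0.973, 0.0, -0.0]
contact_force: [0.1, 0.3, -2.9]
gripper_width: 39.5
grasp_force: 40.7
```

In the tool's units: 1 mm is 0.001, 0.5 mm is 0.0005.

nudge_tcp:
  rows:
    - {"tz": 0.0005}
    - {"tz": 0.001}
    - {"tz": 0.001}
    - {"tz": 0.001}

```text
time_s: 20.9
position: [569.1, -124.9, 192.3]
eef_rot: [0.229, 0.973, 0.0, 0.0]
contact_force: [0.2, -0.8, -1.1]
gripper_width: 39.5
grasp_force: 40.7
```

nudge_tcp:
  rows:
    - {"tz": 0.0005}
    - {"tz": 0.001}
    - {"tz": 0.001}
    - {"tz": 0.001}

```text
time_s: 21.4
position: [569.1, -124.9, 191.3]
eef_rot: [0.229, 0.973, 0.0, -0.0]
contact_force: [0.0, 0.1, -1.4]
gripper_width: 39.4
grasp_force: 40.7
```

In the tool's units: 1 mm is 0.001, 0.5 mm is 0.0005.

nudge_tcp:
  rows:
    - {"tz": 0.0005}
    - {"tz": 0.001}
    - {"tz": 0.001}
    - {"tz": 0.001}

```text
time_s: 21.9
position: [569.3, -125.0, 190.7]
eef_rot: [0.229, 0.973, 0.0, 0.0]
contact_force: [-2.5, -0.1, 4.5]
gripper_width: 39.2
grasp_force: 41.1
```

nudge_tcp:
  rows:
    - {"tz": 0.0005}
    - {"tz": 0.001}
    - {"tz": 0.001}
    - {"tz": 0.001}

```text
time_s: 22.4
position: [569.5, -125.2, 190.5]
eef_rot: [0.229, 0.973, 0.0, 0.001]
contact_force: [-3.3, -0.1, 10.7]
gripper_width: 39.4
grasp_force: 42.1
```

The jar is on the floor. I'll ease the pressure and open slowly.

In the tool's units: -1 mm is -0.001, -0.5 mm is -0.0005.

nudge_tcp:
  rows:
    - {"tz": -0.0005}
    - {"tz": -0.001}
    - {"tz": -0.001}

```text
time_s: 22.78
position: [569.3, -125.0, 190.6]
eef_rot: [0.229, 0.973, 0.0, 0.0]
contact_force: [-2.0, -0.2, 4.8]
gripper_width: 39.5
grasp_force: 41.4
```

nudge_tcp:
  rows:
    - {}
    - {}
    - {}
  jaw: 41.5

```text
time_s: 23.15
position: [569.0, -124.9, 190.0]
eef_rot: [0.229, 0.973, -0.0, -0.0]
contact_force: [-0.2, 0.1, 0.5]
gripper_width: 41.5
grasp_force: 0.1
```

nudge_tcp:
  rows:
    - {}
    - {}
  jaw: 44

```text
time_s: 23.4
position: [569.1, -124.8, 190.2]
eef_rot: [0.229, 0.973, 0.0, -0.0]
contact_force: [-0.5, -0.3, -0.3]
gripper_width: 44.1
grasp_force: 0.0
```

nudge_tcp:
  rows:
    - {}
    - {}
    - {}
  jaw: 54

```text
time_s: 23.78
position: [569.1, -124.9, 190.3]
eef_rot: [0.229, 0.973, 0.0, 0.0]
contact_force: [-0.0, 0.1, 0.4]
gripper_width: 53.9
grasp_force: 0.0
```

In the tool's units: 130 mm is 0.13, -110 mm is -0.11.

nudge_tcp:
  rows:
    - {"tz": -0.008}
    - {"tz": -0.025}
    - {"tz": -0.05}
    - {"tz": -0.08}
    - {"tz": -0.1}
    - {"tx": 0.04, "tz": -0.11}
    - {"tx": 0.09, "tz": -0.11}
    - {"tx": 0.13, "tz": -0.11}

```text
time_s: 24.78
position: [451.4, -66.4, 301.5]
eef_rot: [0.229, 0.973, 0.0, 0.001]
contact_force: [1.1, 0.9, 0.0]
gripper_width: 54.3
grasp_force: 0.0
```

nudge_tcp:
  rows:
    - {"ty": 0.05}
    - {"ty": 0.1}
    - {"ty": 0.15}
    - {"ty": 0.2}
    - {"ty": 0.2}

```text
time_s: 25.4
position: [543.1, 116.6, 301.4]
eef_rot: [0.226, 0.974, 0.001, 0.001]
contact_force: [-1.0, -0.4, 0.3]
gripper_width: 54.4
grasp_force: 0.0
```

Run:
```python
from h import *
import cv2
a=[camrig.get_image(n)[:,:,::-1] for n in("side","top")]
print(r.observe()["contact_force"])
f=lambda x:cv2.resize(x,None,fx=2,fy=2,interpolation=cv2.INTER_CUBIC)
cv2.imwrite("pics/c7.png",np.hstack([f(a[0][130:280,190:390]),f(a[1][150:300,210:410])]))
```

```text
[-0.17175551 -0.53749625 -0.22051005]
```

View pics/c7.png

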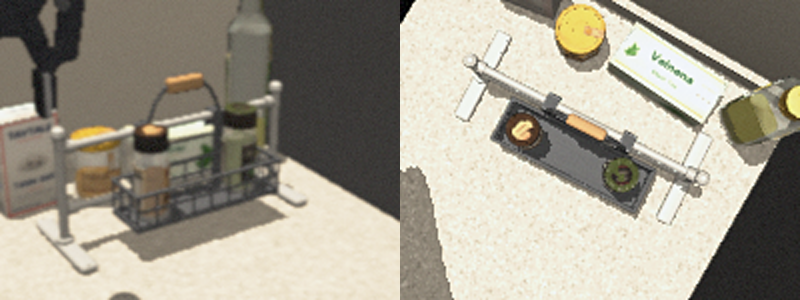

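Both jars stand in the level, hanging caddy, and the arm is clear of everything.

```bash
python3 -c "
from workcell import r, camrig, finish_job
print(finish_job())"
```

```text
the job is handed in; nothing more can be done
None
```

The caddy hangs level on the upper bar by both hooks with both jars standing in it, the other kitchen things were not touched, and I handed the job in at about 25 s; the hand-in returned no verdict.

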